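# Square up the row of spectacle cases

## Robot

A 6-joint arm with a two-finger parallel gripper is mounted at the origin on the work surface. World frame = base frame: x ahead of the robot, y to its left, z up, the work surface at z = 0. Lengths are in m, angles in degrees, forces in N, time in s.
With the tool pointing down it reaches from about 0.3 to 0.75 m from the base axis. Payload 8.5 kg.
Tool frame: the origin (TCP) lies at the very end of the fingers, on their centre line; the grasp point (between the pads) lies 19 mm behind it; y points along the fingers, z is the direction in which the jaws open and shut, and the axes are right-handed (so a half turn about y gives the same grasp; the last joint's range is limited). The gripper opens to 85 mm and grips with 20 to 120 N. Pads are 22 mm wide; open, the fingers measure 114 mm over their backs; the gripper's body (76 mm by 85 mm) begins 54 mm behind the grasp point. The pads swing forward as they close: fully open they stand 13 mm farther back than shut.
Start: joints at [53.612, 21.807, 74.336, -0, 83.858, -12.336], TCP at [0.224, 0.502, 0.208] pointing down, gripper open.
Joint ranges: [-178.18, 178.18], [-50.72, 133.34], [12.68, 142.11], [-81.47, 261.47], [9.98, 163.14], [-165.26, 165.26]. Speed limits (degrees/s): [136.94, 136.94, 180, 180, 180, 180].

## Interface

Orientations are given as a 3x3 rotation matrix whose columns are the frame's x, y, z axes.
In Python, from rig import env gives the robot as it stands. The module is installed in compiled form; this text tells all that it offers.
- The arm moves only by the tool servo_tool, never from a script. Its argument "rows" is one flat list of numbers, 7 for each row, row after row: the opening, from 0 (shut) to 1 (fully open), then the shift along the world's x, y, z in m, then the turn, a rotation vector about the world's x, y, z in degrees. A call has 1 to 10 rows; each row shifts and turns the commanded pose from where the row before left it; what a row does not reach is not made up. A row lasts 1/12 s, in which the tool goes at most 41.7 mm and 7.16 degrees, less where a joint would pass 70% of its speed; a pose out of reach is approached as far as the arm can. A call with a gripper value outside its range is refused whole. The fingers move at their own pace and stop on an object; "force" is the grip in N (left out, the last holds). Time passes only in rows, so rows that do not move let the fingers close. It gives the time, the measured TCP pose, the force and the opening at its end, in the units of the state.
- env.observe(): the state, without advancing time (a new reading comes with each control period).
- env.get_image(name): name is "scene" or "top"; returns the picture (384x512x3 uint8, red, green, blue); there is no depth.
- env.camera_model(name): a dict with "camera_matrix" (3x3 intrinsics, pixels), "R" (3x3) and "t" (3): a world point X has camera coordinates R X + t. Camera axes: x right, y down, z forward; pixel columns grow to the right and rows downward; lengths in m; the calibration is good to about 2 mm. A picture is of the moment at which its call begins. camera_model takes no time and is no camera call.
- env.close_job(): hands the job in, once; it reports no verdict.
The state is a dict: "time_s": time; "q": joint angles; "qvel": joint speeds; "joint_efforts": joint torques, N m; "position": TCP position; "tool_rot": TCP orientation; "ft_force": force on the tool from outside, world axes, zero at the start; "wrist_torque": the same for the moment, N m; "grip_width": finger opening in m.
Only numpy, scipy, OpenCV 4.12 (cv2) and the standard library are available. Lean on these libraries where they do the work, as an engineer would, in place of code of your own. Each camera call takes 0.05 s, during which the arm holds its last target.

## Task

Take the straightedge by its grip out of its rest and, with it, push against the upper part of the spectacle case that stands on end so that it falls over away from the robot and lies flat in the row like the others. Then use the straightedge's long edge to push the whole row away from the robot until the near ends of all four cases form one straight row right on the line marked on the mat, each case square to it, and put the straightedge back flat in its rest. Touch the cases with the straightedge only, never with the gripper, and leave the cleaner bottle, the spectacles and the lens tray alone.

Things in the scene. Friction and masses are not known exactly. Their poses are not given: they have to be found in the camera images.
- straightedge_grip (a point): the straightedge: a flat aluminium bar 340 mm long (own y), 60 mm wide (own x), 25 mm thick, with an upright black grip on its middle, 24 mm thick (own x), 90 mm long (own y), 70 mm high; 0.4 kg, loose, symmetric. Point at the grip's centre line, 65 mm above the bar's underside (the grip spans 25 to 95 mm above the underside); own z up. Each long edge face is 30 mm from the point, each end 170 mm
- rest_floor (a point): the straightedge's rest, a fixed shallow grey tray, outside 376 x 96 mm, 12 mm high, long side along its own y; inside 364 x 84 mm, so the bar has 12 mm of room all round. Point at the middle of its inner floor, 4 mm above the bench; the bar's underside lies on this floor
- mat_line (a point): middle of the black line across the fixed grey mat (320 x 390 x 3 mm). On the mat's top; own y runs along the line (370 mm long), own x square to it, away from the robot. The mat reaches 135 mm from the line towards the robot and 185 mm beyond it. At the start the near ends of the lying cases and the middle of the standing one are some 50 to 90 mm short of the line, about 86 mm apart along it
- case0_center (a point): hard spectacle case, dark brown clamshell with a steel hinge line, 150 mm long, 56 mm wide, 38 mm high, about 0.1 kg, lying flat on the mat, loose, roughly along the mat's x. Point at its centre (19 mm above the mat, 75 mm from either end); own x along its length
- case1_center (a point): hard spectacle case, dark brown clamshell with a steel hinge line, 150 mm long, 56 mm wide, 38 mm high, about 0.1 kg, lying flat on the mat, loose, roughly along the mat's x. Point at its centre (19 mm above the mat, 75 mm from either end); own x along its length
- case2_center (a point): hard spectacle case, dark brown clamshell with a steel hinge line, 150 mm long, 56 mm wide, 38 mm high, about 0.1 kg, lying flat on the mat, loose, roughly along the mat's x. Point at its centre (19 mm above the mat, 75 mm from either end); own x along its length
- tall_case_center (a point): the same kind of spectacle case, but standing on end on the mat, in any of the four places of the row: 150 mm tall (own z, up at the start), 56 mm along own y, 38 mm along own x (roughly the mat's x). Point at its centre, 75 mm from either end. Lying flat, its centre is 19 mm above the mat. Pushed away from the robot near its top it tips about its far bottom edge and falls between its neighbours, its former foot becoming its near end
- cleaner: bystander, not part of the job, loose: white cleaner bottle, 60 mm across, 150 mm tall, beside the mat. Origin at its underside
- lens_tray: bystander, not part of the job, loose: small open grey tray, 100 x 80 x 35 mm. Origin at the centre of its underside
- spectacles: bystander, not part of the job, loose: black spectacles with open temples, about 140 mm wide, 150 mm deep, 45 mm high. Origin under the bridge
Mind the look-alikes: they are no part of the job. Leave any purple or turquoise look-alike of the part that bears case1_center alone.

How it is judged:
By the outcome, as a careful person would: the job done as asked, in the order asked, and still so for the second after the job is handed in, with the robot touching nothing.
It also fails if it takes over 54 s, if anything falls off the work surface, if the arm or the gripper's body presses on something with over 40 N, if the wrist force passes 120 N, or if a joint passes its speed limit or range.

## Working session

There is one attempt and no reset: what is moved stays moved. The work goes in short steps, Python scripts to look and compute and a tool call to move; the robot and the scene stay as the last step left them, time stands still between calls to the robot, and variables do not carry over. Pictures are saved under pics/ and viewed, and the job is handed in when it is done.

Besides the shell and the picture viewer there is one more tool, called after "Emit:" as name(argument=value, ...) on one line, values as JSON. servo_tool: Moves the arm, as the interface text tells. Its arguments: {"type":"object","properties":{"rows":{"type":"array","items":{"type":"number"}},"force":{"type":"number"}},"required":["rows"]}

```bash
mkdir -p pics; python3 - <<'E'
from rig import env
import cv2
for n in("scene","top"):
    im=env.get_image(n); cv2.imwrite(f"pics/{n}0.png",im[:,:,::-1])
    m=env.camera_model(n); print(n,m)
o=env.observe(); print(o)
E
```

```text
scene {'camera_matrix': array([[375.45510428,   0.        , 256.52986115],
       [  0.        , 375.45510428, 189.73656978],
       [  0.        ,   0.        ,   1.        ]]), 'R': array([[-0.82565524,  0.56411177,  0.00844626],
       [ 0.35465174,  0.53060843, -0.76985507],
       [-0.43876597, -0.63263939, -0.63816285]]), 't': array([ 0.41454567, -0.1347809 ,  1.36883758])}
top {'camera_matrix': array([[420.80010187,   0.        , 252.38119589],
       [  0.        , 420.80010187, 193.43463142],
       [  0.        ,   0.        ,   1.        ]]), 'R': array([[ 0.01193789, -0.99989817,  0.00781884],
       [-0.98596811, -0.01307293, -0.16642109],
       [ 0.16650636, -0.00572241, -0.98602378]]), 't': array([-0.00131424,  0.52465566,  1.1660753 ])}
{'time_s': 0.1, 'q': array([ 5.36103912e+01,  2.18364675e+01,  7.43810495e+01, -6.80783268e-04,
        8.38593750e+01, -1.23357345e+01]), 'qvel': array([ 0.05335635, -0.09778223, -0.19745335,  0.05211289, -0.04192576,
        0.013952  ]), 'joint_efforts': array([ 3.79616002e-03, -4.49215436e+01, -2.31655669e+01, -9.44414160e-05,
        3.69409812e-03,  3.69351142e-06]), 'position': array([0.22399277, 0.50198008, 0.207476  ]), 'tool_rot': array([[ 9.13163019e-01, -7.86672662e-04,  4.07593771e-01],
       [-4.07594437e-01, -1.08733491e-03,  9.13162413e-01],
       [-2.75168971e-04, -9.99999099e-01, -1.31355743e-03]]), 'ft_force': array([0.320691  , 0.52380847, 0.43699164]), 'wrist_torque': array([ 0.01939642,  0.01450647, -0.01172783]), 'grip_width': 0.08537993474212749}
```

View pics/scene0.png

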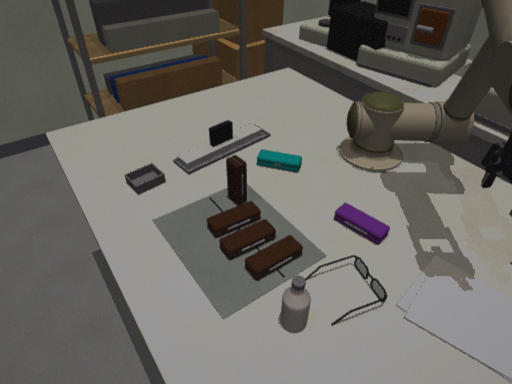

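View pics/top0.png

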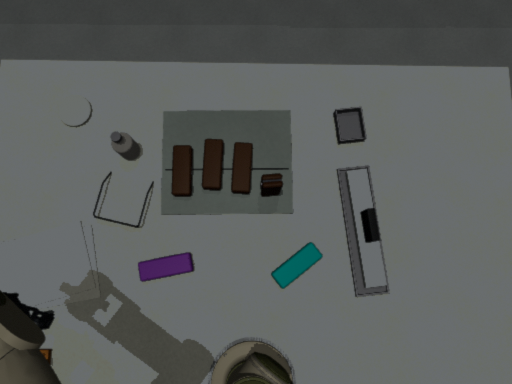

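```bash
cat > h.py <<'E'
import numpy as np,cv2
from rig import env
def ray(n,uv,z):
    m=env.camera_model(n);K,R,t=m["camera_matrix"],m["R"],m["t"]
    d=R.T@np.linalg.inv(K)@np.array([uv[0],uv[1],1.]);c=-R.T@t
    return c+d*(z-c[2])/d[2]
def proj(n,X):
    m=env.camera_model(n);p=m["camera_matrix"]@(m["R"]@np.array(X)+m["t"]);return p[:2]/p[2]
def crop(src,dst,x0,y0,x1,y1,s,g=2.0):
    im=cv2.imread(src)[y0:y1,x0:x1]; im=cv2.resize(im,None,fx=s,fy=s,interpolation=cv2.INTER_CUBIC)
    im=(255*(im/255.)**(1/g)).astype('uint8'); cv2.imwrite(dst,im)
E
python3 - <<'E'
from h import *
crop("pics/top0.png","pics/c1.png",155,100,300,220,5)
crop("pics/top0.png","pics/c2.png",325,155,400,305,4)
crop("pics/scene0.png","pics/c3.png",150,110,330,310,3.0)
E
```

```text
(no output)
```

View pics/c1.png

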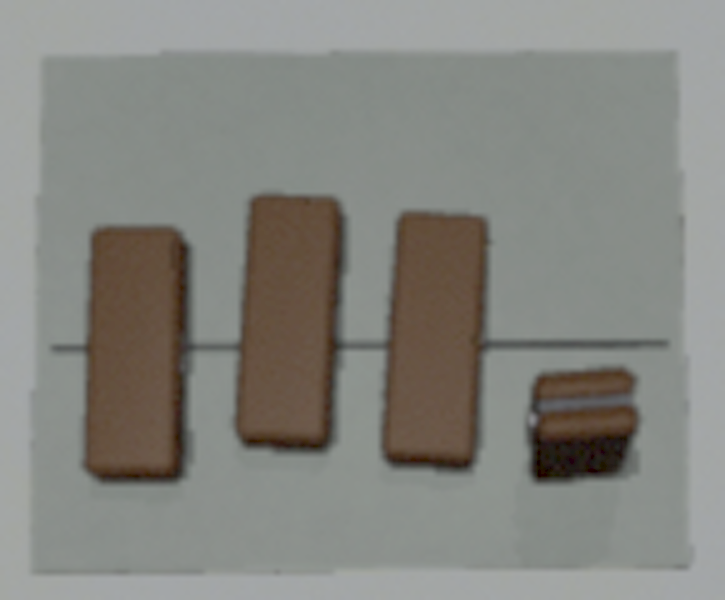

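View pics/c2.png

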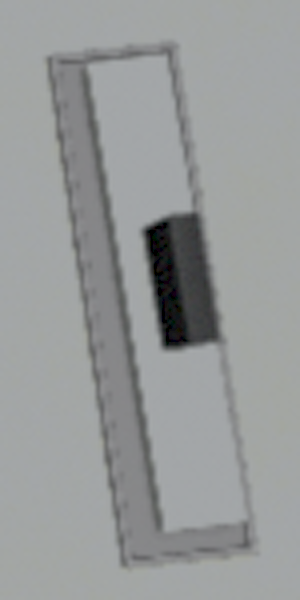

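View pics/c3.png

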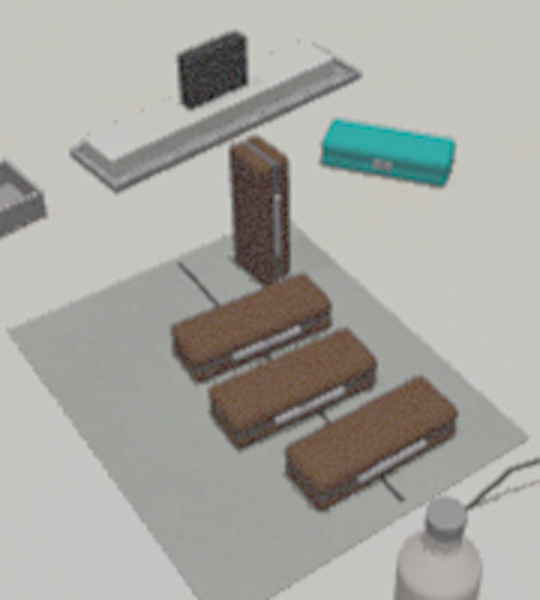

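```bash
python3 - <<'E'
from h import *
def p(u,v,s,x0,y0): return ((u+.5)/s-.5+x0,(v+.5)/s-.5+y0)
f2=lambda u,v,z: ray("top",p(u,v,4,325,155),z)
print("tray rim")
for c in((49,58),(175,44),(257,550),(124,567)): print(f2(*c,.012).round(4))
print("bar top")
for c in((85,66),(172,52),(248,522),(160,530)): print(f2(*c,.029).round(4))
print("grip top")
for c in((170,218),(200,212),(219,342),(190,348)): print(f2(*c,.099).round(4))
f1=lambda u,v,z: ray("top",p(u,v,5,155,100),z)
print("mat")
for c in((42,57),(678,50),(692,569),(32,573)): print(f1(*c,.003).round(4))
print("line",f1(52,348,.003).round(4),f1(668,343,.003).round(4))
print("cases top z .041")
for cs in(((92,228),(183,228),(180,478),(86,476)),((250,196),(341,199),(330,446),(238,443)),((399,213),(487,215),(475,466),(384,463)),):
    P=np.array([f1(*c,.041) for c in cs]);print(P.round(4).tolist(),P.mean(0).round(4))
print("tall top z .153")
P=np.array([f1(*c,.153) for c in((536,375),(633,369),(637,433),(537,438))]);print(P.round(4).tolist(),P.mean(0).round(4))
for c in((160,260+5),(320,280)): pass
# masks: teal, purple
im=cv2.imread("pics/top0.png")
hsv=cv2.cvtColor(im,cv2.COLOR_BGR2HSV)
for n,lo,hi in(("teal",(80,100,40),(100,255,255)),("purple",(125,100,30),(160,255,255))):
    c=max(cv2.findContours(cv2.inRange(hsv,lo,hi),0,1)[0],key=cv2.contourArea)
    print(n,[ray("top",q,.038)[:2].round(3) for q in cv2.boxPoints(cv2.minAreaRect(c))])
E
```

```text
tray rim
[ 0.607  -0.2463  0.012 ]
[ 0.619 -0.341  0.012]
[ 0.2502 -0.3869  0.012 ]
[ 0.2374 -0.2917  0.012 ]
bar top
[ 0.5974 -0.2692  0.029 ]
[ 0.6088 -0.3337  0.029 ]
[ 0.2704 -0.3758  0.029 ]
[ 0.2642 -0.3136  0.029 ]
grip top
[ 0.476  -0.3083  0.099 ]
[ 0.4804 -0.329   0.099 ]
[ 0.3921 -0.3386  0.099 ]
[ 0.3878 -0.3189  0.099 ]
mat
[0.7846 0.2826 0.003 ]
[ 0.7949 -0.1083  0.003 ]
[ 0.4734 -0.1156  0.003 ]
[0.466  0.2734 0.003 ]
line [0.6018 0.2679 0.003 ] [ 0.6099 -0.1017  0.003 ]
cases top z .041
[[0.6656, 0.24, 0.041], [0.6664, 0.1866, 0.041], [0.5176, 0.183, 0.041], [0.5181, 0.237, 0.041]] [0.5919 0.2116 0.041 ]
[[0.6864, 0.1479, 0.041], [0.6853, 0.0943, 0.041], [0.5375, 0.0972, 0.041], [0.5385, 0.1503, 0.041]] [0.6119 0.1224 0.041 ]
[[0.6773, 0.06, 0.041], [0.6768, 0.0082, 0.041], [0.5269, 0.0133, 0.041], [0.5279, 0.0658, 0.041]] [0.6022 0.0368 0.041 ]
tall top z .153
[[0.5568, -0.0183, 0.153], [0.5608, -0.0694, 0.153], [0.5265, -0.0715, 0.153], [0.5231, -0.0191, 0.153]] [ 0.5418 -0.0446  0.153 ]
teal [array([ 0.299, -0.046]), array([ 0.392, -0.161]), array([ 0.349, -0.196]), array([ 0.257, -0.081])]
purple [array([0.326, 0.327]), array([0.357, 0.181]), array([0.304, 0.168]), array([0.274, 0.314])]
```

Emit:
servo_tool(rows=[1, 0.0084, -0.033, 0, 0, 0, -5.96, 1, 0.0084, -0.033, 0, 0, 0, -5.96, 1, 0.0084, -0.033, 0, 0, 0, -5.96, 1, 0.0084, -0.033, 0, 0, 0, -5.96, 1, 0.0084, -0.033, 0, 0, 0, -5.96, 1, 0.0084, -0.033, 0, 0, 0, -5.96, 1, 0.0084, -0.033, 0, 0, 0, -5.96, 1, 0.0084, -0.033, 0, 0, 0, -5.96, 1, 0.0084, -0.033, 0, 0, 0, -5.96, 1, 0.0084, -0.033, 0, 0, 0, -5.96])

```text
time_s: 0.93
position: [0.3079, 0.1707, 0.2079]
tool_rot: [[0.106, -0.0, 0.994], [-0.994, -0.0, 0.106], [0.0, -1.0, -0.0]]
ft_force: [-0.2, -0.1, 0.3]
grip_width: 0.0854
```

Emit:
servo_tool(rows=[1, 0.0084, -0.033, 0, 0, 0, -5.96, 1, 0.0084, -0.033, 0, 0, 0, -5.96, 1, 0.0084, -0.033, 0, 0, 0, -5.96, 1, 0.0084, -0.033, 0, 0, 0, -5.96, 1, 0.0084, -0.033, 0, 0, 0, -5.96, 1, 0.0084, -0.033, 0, 0, 0, -5.96, 1, 0.0084, -0.033, 0, 0, 0, -5.96, 1, 0.0084, -0.033, 0, 0, 0, -5.96, 1, 0.0084, -0.033, 0, 0, 0, -5.96, 1, 0.0084, -0.033, 0, 0, 0, -5.96])

```text
time_s: 1.77
position: [0.392, -0.1595, 0.2078]
tool_rot: [[-0.805, -0.0, 0.594], [-0.594, 0.0, -0.805], [0.0, -1.0, -0.001]]
ft_force: [1.8, -0.8, 0.3]
grip_width: 0.0857
```

Emit:
servo_tool(rows=[1, 0.0084, -0.033, 0, 0, 0, -5.96, 1, 0.0084, -0.033, 0, 0, 0, -5.96, 1, 0.0084, -0.033, 0, 0, 0, -5.96, 1, 0.0084, -0.033, 0, 0, 0, -5.96, 1, 0.0084, -0.033, 0, 0, 0, -5.96, 1, 0, 0, 0, 0, 0, 0, 1, 0, 0, 0, 0, 0, 0])

```text
time_s: 2.35
position: [0.4339, -0.3239, 0.207]
tool_rot: [[-0.993, -0.001, 0.12], [-0.12, 0.001, -0.993], [0.001, -1.0, -0.001]]
ft_force: [0.3, 0.5, 0.6]
grip_width: 0.0855
```

Emit:
servo_tool(rows=[1, 0, 0, -0.02, 0, 0, 0, 1, 0, 0, -0.02, 0, 0, 0, 1, 0, 0, -0.02, 0, 0, 0, 1, 0, 0, -0.02, 0, 0, 0, 1, 0, 0, -0.02, 0, 0, 0, 1, 0, 0, -0.02, 0, 0, 0, 1, 0, 0, -0.02, 0, 0, 0, 1, 0, 0, -0.015, 0, 0, 0, 1, 0, 0, -0.007, 0, 0, 0, 1, 0, 0, 0, 0, 0, 0])

```text
time_s: 3.18
position: [0.4336, -0.3214, 0.045]
tool_rot: [[-0.992, -0.002, 0.122], [-0.122, 0.002, -0.992], [0.002, -1.0, -0.003]]
ft_force: [-0.6, 0.6, 0.1]
grip_width: 0.0855
```

```bash
python3 - <<'E'
from h import *
for n in("scene","top"): cv2.imwrite(f"pics/{n}1.png",env.get_image(n)[:,:,::-1])
crop("pics/scene1.png","pics/s1.png",140,60,300,190,4)
E
```

```text
(no output)
```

View pics/s1.png

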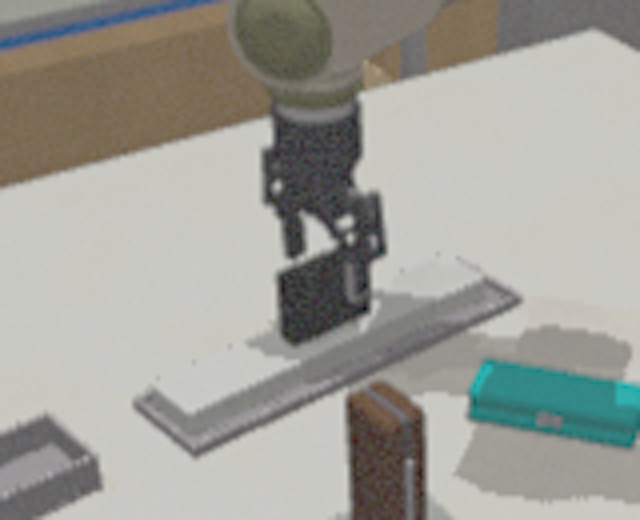

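Fingers straddle the grip (grip around (320,300) in the crop). Close.

Emit:
servo_tool(rows=[0.25, 0, 0, 0, 0, 0, 0, 0.2, 0, 0, 0, 0, 0, 0, 0.1, 0, 0, 0, 0, 0, 0, 0, 0, 0, 0, 0, 0, 0, 0, 0, 0, 0, 0, 0, 0, 0, 0, 0, 0, 0, 0, 0, 0, 0, 0, 0, 0, 0, 0, 0, 0, 0, 0, 0, 0, 0, 0, 0, 0, 0, 0, 0, 0], force=80)

```text
time_s: 4.03
position: [0.4343, -0.323, 0.0463]
tool_rot: [[-0.993, 0.0, 0.121], [-0.121, -0.0, -0.993], [-0.0, -1.0, 0.001]]
ft_force: [-0.2, 0.1, 5.5]
grip_width: 0.0232
```

Emit:
servo_tool(rows=[0, 0, 0, 0.003, 0, 0, 0, 0, 0, 0, 0.007, 0, 0, 0, 0, 0, 0, 0.015, 0, 0, 0, 0, 0, 0, 0.015, 0, 0, 0, 0, 0, 0, 0.015, 0, 0, 0, 0, 0, 0, 0.015, 0, 0, 0, 0, 0, 0, 0.015, 0, 0, 0, 0, 0, 0, 0.015, 0, 0, 0, 0, 0, 0, 0.01, 0, 0, 0, 0, 0, 0, 0.005, 0, 0, 0])

```text
time_s: 4.87
position: [0.4343, -0.3228, 0.1623]
tool_rot: [[-0.993, 0.001, 0.121], [-0.121, -0.001, -0.993], [-0.001, -1.0, 0.001]]
ft_force: [-0.9, -0.2, -4.2]
grip_width: 0.0231
```

```bash
python3 - <<'E'
from h import *
for n in("scene","top"): cv2.imwrite(f"pics/{n}2.png",env.get_image(n)[:,:,::-1])
crop("pics/scene2.png","pics/s2.png",140,30,300,190,3)
crop("pics/top2.png","pics/t2.png",325,145,410,315,3)
a=cv2.imread("pics/s2.png");b=cv2.imread("pics/t2.png");h=max(a.shape[0],b.shape[0])
f=lambda i:cv2.copyMakeBorder(i,0,h-i.shape[0],0,0,0)
cv2.imwrite("pics/st2.png",np.hstack([f(a),f(b)]))
E
```

```text
(no output)
```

View pics/st2.png

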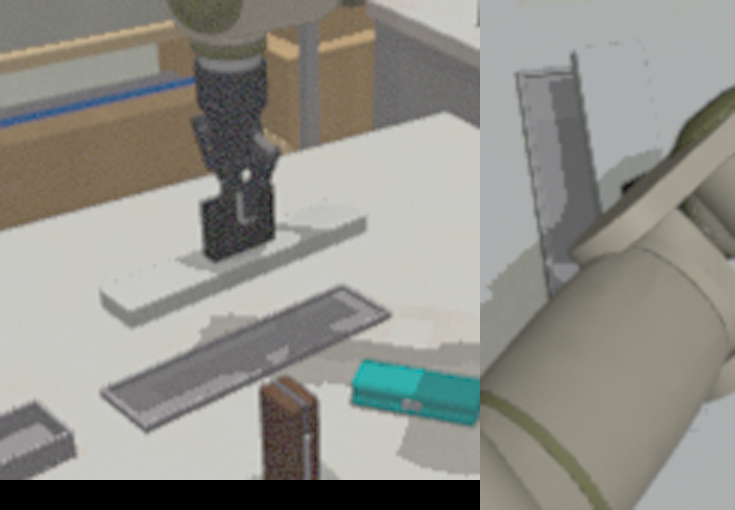

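Emit:
servo_tool(rows=[0, 0, 0, 0, 0, 0, 6.03, 0, 0, 0, 0, 0, 0, 6.03, 0, 0, 0, 0, 0, 0, 6.03, 0, 0, 0, 0, 0, 0, 6.03, 0, 0, 0, 0, 0, 0, 6.03, 0, 0, 0, 0, 0, 0, 6.03, 0, 0, 0, 0, 0, 0, 6.03, 0, 0, 0, 0, 0, 0, 6.03, 0, 0, 0, 0, 0, 0, 6.03, 0, 0, 0, 0, 0, 0, 6.03])

```text
time_s: 5.8
position: [0.4337, -0.3223, 0.1598]
tool_rot: [[-0.382, -0.002, 0.924], [-0.924, 0.002, -0.382], [-0.001, -1.0, -0.002]]
ft_force: [0.3, 0.7, -3.5]
grip_width: 0.0228
```

Emit:
servo_tool(rows=[0, 0, 0.005, 0, 0, 0, 6.03, 0, 0, 0.02, 0, 0, 0, 6.03, 0, 0, 0.03, 0, 0, 0, 6.03, 0, 0, 0.03, 0, 0, 0, 6.03, 0, 0, 0.03, 0, 0, 0, 0, 0, 0, 0.03, 0, 0, 0, 0, 0, 0, 0.03, 0, 0, 0, 0, 0, 0, 0.03, 0, 0, 0, 0, 0, 0, 0.03, 0, 0, 0, 0, 0, 0, 0.03, 0, 0, 0, 0])

```text
time_s: 6.63
position: [0.4334, -0.0562, 0.1602]
tool_rot: [[0.024, -0.002, 1.0], [-1.0, 0.001, 0.024], [-0.001, -1.0, -0.002]]
ft_force: [0.3, 0.0, -3.7]
grip_width: 0.0227
```

Emit:
servo_tool(rows=[0, 0, 0.025, 0, 0, 0, 0, 0, 0, 0.013, 0, 0, 0, 0, 0, 0, 0, 0, 0, 0, 0, 0, 0, 0, 0, 0, 0, 0])

```text
time_s: 6.97
position: [0.4338, -0.0194, 0.1604]
tool_rot: [[0.025, -0.001, 1.0], [-1.0, 0.0, 0.025], [-0.0, -1.0, -0.001]]
ft_force: [0.3, -0.8, -4.6]
grip_width: 0.0227
```

```bash
python3 - <<'E'
from h import *
for n in("scene","top"): cv2.imwrite(f"pics/{n}3.png",env.get_image(n)[:,:,::-1])
crop("pics/scene3.png","pics/s3.png",140,60,340,280,2.5)
crop("pics/top3.png","pics/t3.png",155,100,355,260,4)
E
```

```text
(no output)
```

View pics/s3.png

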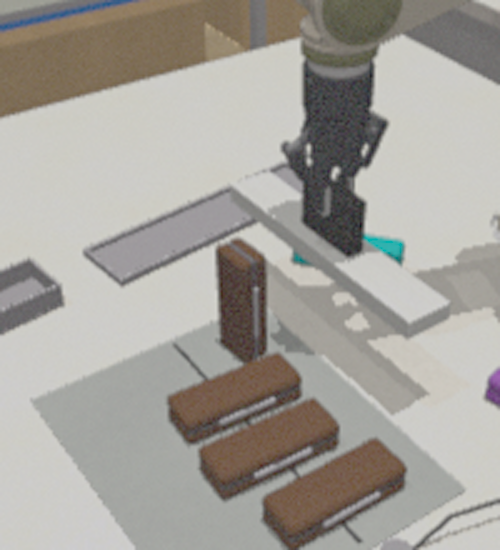

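View pics/t3.png

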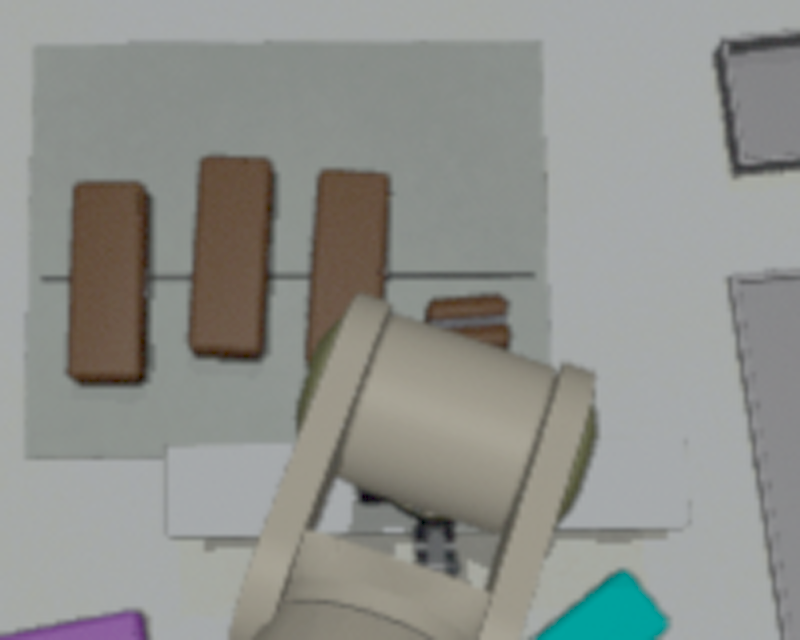

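Emit:
servo_tool(rows=[0, 0.015, 0, 0, 0, 0, 0, 0, 0.015, 0, 0, 0, 0, 0, 0, 0.012, 0, 0, 0, 0, 0, 0, 0.008, 0, 0, 0, 0, 0, 0, 0.004, 0, 0, 0, 0, 0, 0, 0.004, 0, 0, 0, 0, 0, 0, 0.004, 0, 0, 0, 0, 0, 0, 0.004, 0, 0, 0, 0, 0, 0, 0.004, 0, 0, 0, 0, 0, 0, 0.004, 0, 0, 0, 0, 0])

```text
time_s: 7.9
position: [0.5084, -0.0198, 0.1611]
tool_rot: [[0.024, -0.0, 1.0], [-1.0, -0.0, 0.024], [0.0, -1.0, -0.0]]
ft_force: [-1.6, -0.0, -4.3]
grip_width: 0.0227
```

```bash
python3 - <<'E'
from h import *
for n in("scene",): cv2.imwrite(f"pics/{n}4.png",env.get_image(n)[:,:,::-1])
crop("pics/scene4.png","pics/s4.png",140,60,340,280,2.5)
E
```

```text
(no output)
```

View pics/s4.png

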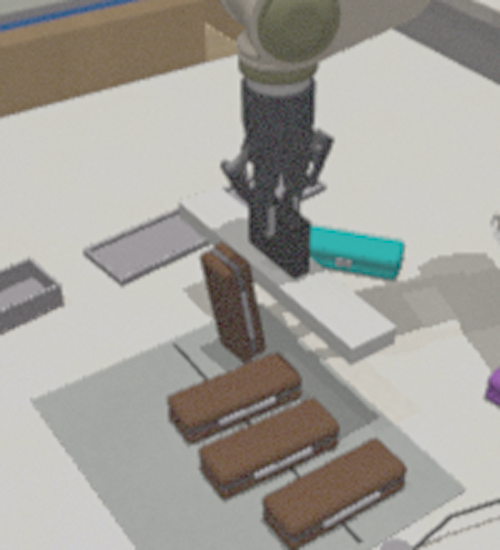

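It is tipping well; continue.

Emit:
servo_tool(rows=[0, 0.004, 0, 0, 0, 0, 0, 0, 0.004, 0, 0, 0, 0, 0, 0, 0.004, 0, 0, 0, 0, 0, 0, 0.004, 0, 0, 0, 0, 0, 0, 0.003, 0, 0, 0, 0, 0, 0, 0, 0, 0, 0, 0, 0, 0, 0, 0, 0, 0, 0, 0, 0, 0, 0, 0, 0, 0, 0, 0, 0, 0, 0, 0, 0, 0, 0, 0, 0, 0, 0, 0, 0])

```text
time_s: 8.78
position: [0.527, -0.0198, 0.1611]
tool_rot: [[0.024, -0.0, 1.0], [-1.0, 0.0, 0.024], [-0.0, -1.0, -0.0]]
ft_force: [0.2, -0.5, -4.6]
grip_width: 0.0228
```

```bash
python3 - <<'E'
from h import *
for n in("scene",): cv2.imwrite(f"pics/{n}5.png",env.get_image(n)[:,:,::-1])
crop("pics/scene5.png","pics/s5.png",140,60,340,280,2.5)
E
```

```text
(no output)
```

View pics/s5.png

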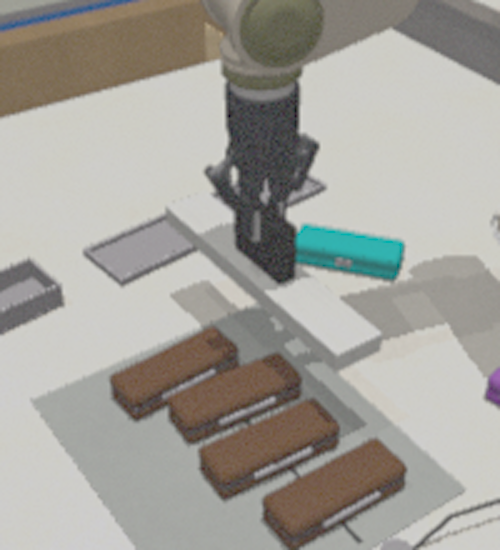

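Emit:
servo_tool(rows=[0, -0.009, 0.013, 0, 0, 0, 0, 0, -0.009, 0.013, 0, 0, 0, 0, 0, -0.009, 0.013, 0, 0, 0, 0, 0, -0.009, 0.013, 0, 0, 0, 0, 0, -0.009, 0.013, 0, 0, 0, 0, 0, -0.009, 0.013, 0, 0, 0, 0, 0, -0.009, 0.013, 0, 0, 0, 0, 0, -0.009, 0.013, 0, 0, 0, 0, 0, 0, 0, -0.015, 0, 0, 0, 0, 0, 0, -0.015, 0, 0, 0])

```text
time_s: 9.67
position: [0.4547, 0.0857, 0.1315]
tool_rot: [[0.026, 0.003, 1.0], [-1.0, -0.0, 0.026], [0.0, -1.0, 0.003]]
ft_force: [0.6, -0.2, -4.7]
grip_width: 0.0226
```

Emit:
servo_tool(rows=[0, 0, 0, -0.015, 0, 0, 0, 0, 0, 0, -0.015, 0, 0, 0, 0, 0, 0, -0.015, 0, 0, 0, 0, 0, 0, -0.015, 0, 0, 0, 0, 0, 0, -0.01, 0, 0, 0, 0, 0, 0, -0.006, 0, 0, 0, 0, 0, 0, -0.004, 0, 0, 0, 0, 0, 0, 0, 0, 0, 0, 0, 0, 0, 0, 0, 0, 0])

```text
time_s: 10.42
position: [0.4553, 0.0844, 0.0515]
tool_rot: [[0.024, 0.001, 1.0], [-1.0, -0.0, 0.024], [0.0, -1.0, 0.001]]
ft_force: [0.1, 0.3, -3.0]
grip_width: 0.0226
```

```bash
python3 - <<'E'
from h import *
for n in("scene","top"): cv2.imwrite(f"pics/{n}6.png",env.get_image(n)[:,:,::-1])
crop("pics/scene6.png","pics/s6.png",160,80,340,300,2.5)
crop("pics/top6.png","pics/t6.png",145,100,305,255,4.5)
E
```

```text
(no output)
```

View pics/s6.png

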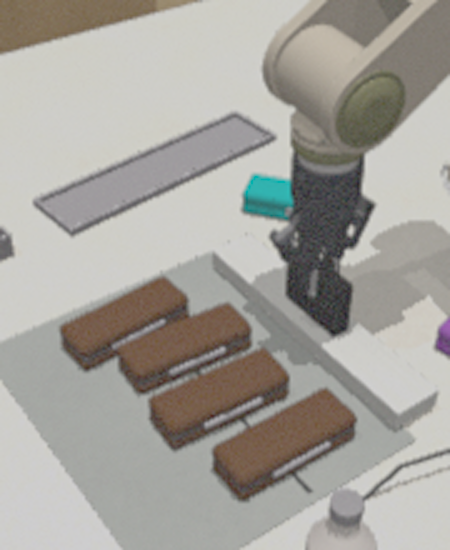

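View pics/t6.png

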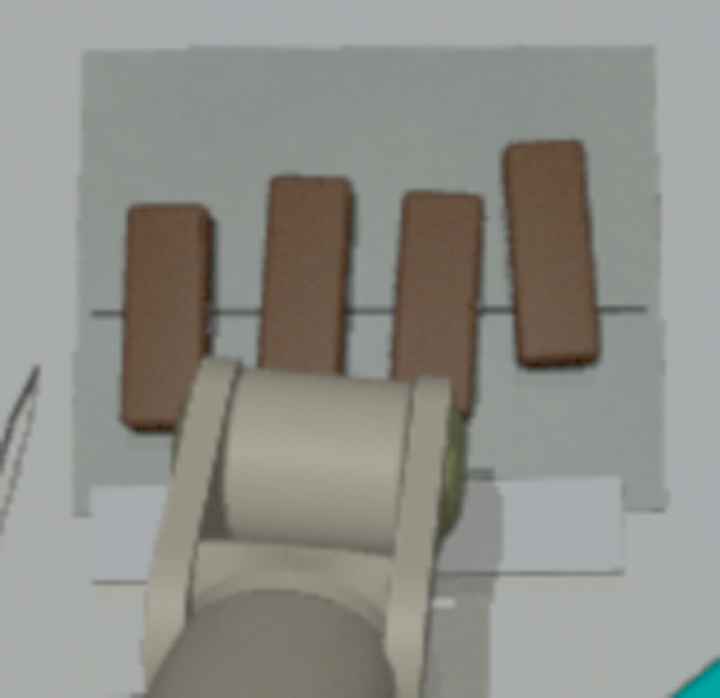

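```bash
cat >> h.py <<'E'
def P(u,v,s,x0,y0): return ((u+.5)/s-.5+x0,(v+.5)/s-.5+y0)
def fitline(g,us,v0,half,x0c=None):
    pass
def edge_rows(gray,u0,u1,v0,v1,kind):
    """subpixel rows per column of: 'dark' line centre or strongest gradient ('up': dark->bright going down, 'dn')"""
    out=[]
    for u in range(u0,u1):
        c=gray[v0:v1,u].astype(float)
        if kind=='dark':
            w=np.clip(np.median(c)-c,0,None); w[w<0.4*w.max()]=0
            out.append((u,v0+(w*np.arange(len(c))).sum()/w.sum()))
        else:
            g=np.diff(c); g=g if kind=='up' else -g
            k=int(g.argmax()); 
            a=g[max(k-1,0):k+2].clip(0); out.append((u,v0+.5+(a*np.arange(max(k-1,0),max(k-1,0)+len(a))).sum()/a.sum()))
    return np.array(out)
def worldfit(n,pts,z):
    W=np.array([ray(n,p,z)[:2] for p in pts]); 
    for _ in range(3):
        a=np.polyfit(W[:,1],W[:,0],1); r=W[:,0]-np.polyval(a,W[:,1]); W=W[abs(r)<max(2*r.std(),1e-4)]
    return a,r.std(),len(W)
E
python3 - <<'E'
from h import *
g=cv2.imread("pics/top0.png",0)
segs=[(168,172),(195,202),(227,231),(255,285)]
pts=np.vstack([edge_rows(g,a,b,164,174,'dark') for a,b in segs])
a,s,n=worldfit("top",pts,.003);print("line slope deg",np.degrees(np.arctan(-a[0])),"x at y=.083",np.polyval(a,.083),s,n)
g=cv2.imread("pics/top6.png",0)
pts=np.vstack([edge_rows(g,a,b,202,215,'up') for a,b in((167,180),(258,280))])
a,s,n=worldfit("top",pts,.0355);print("bar slope deg",np.degrees(np.arctan(-a[0])),"x at .083",np.polyval(a,.083),s,n)
# mat edges
g=cv2.imread("pics/top0.png",0)
for nm,v0,v1,k in(("far",106,116,'dn'),("near",208,220,'up')):
    a,s,n=worldfit("top",edge_rows(g,168,287,v0,v1,k),.003);print(nm,np.degrees(np.arctan(-a[0])),np.polyval(a,.083),s,n)
E
```

```text
line slope deg 1.2353914392063845 x at y=.083 0.6057132937122552 0.0003578566542146526 34
bar slope deg 1.8340083398831697 x at .083 0.48668117353270773 0.00035641466157165455 27
far 1.245764108375182 0.7910660372066282 0.0008353981705233313 117
near 1.5372841409486042 0.46919480361409827 0.001037779498386502 118
```

Emit:
servo_tool(rows=[0, 0.01, 0.0002, -0.001, 0, 0, 0, 0, 0.01, 0.0002, 0, 0, 0, 0, 0, 0.007, 0.0002, 0, 0, 0, 0, 0, 0.005, 0.0001, 0, 0, 0, 0, 0, 0.005, 0.0001, 0, 0, 0, 0, 0, 0.005, 0.0001, 0, 0, 0, 0, 0, 0.005, 0.0001, 0, 0, 0, 0, 0, 0.005, 0.0001, 0, 0, 0, 0, 0, 0.005, 0.0001, 0, 0, 0, 0, 0, 0.005, 0.0001, 0, 0, 0, 0])

```text
time_s: 11.35
position: [0.5173, 0.0855, 0.0499]
tool_rot: [[0.024, -0.001, 1.0], [-1.0, -0.0, 0.024], [0.0, -1.0, -0.001]]
ft_force: [-2.3, -0.4, -2.0]
grip_width: 0.023
```

Emit:
servo_tool(rows=[0, 0.005, 0.0001, 0, 0, 0, 0, 0, 0.005, 0.0001, 0, 0, 0, 0, 0, 0.005, 0.0001, 0, 0, 0, 0, 0, 0.005, 0.0001, 0, 0, 0, 0, 0, 0.005, 0.0001, 0, 0, 0, 0, 0, 0.005, 0.0001, 0, 0, 0, 0, 0, 0.005, 0.0001, 0, 0, 0, 0, 0, 0.003, 0.0001, 0, 0, 0, 0, 0, 0.001, 0, 0, 0, 0, 0, 0, 0, 0, 0, 0, 0, 0])

```text
time_s: 12.18
position: [0.5566, 0.0863, 0.05]
tool_rot: [[0.024, 0.001, 1.0], [-1.0, -0.0, 0.024], [0.0, -1.0, 0.001]]
ft_force: [-0.4, 0.5, -4.3]
grip_width: 0.0224
```

```bash
python3 - <<'E'
from h import *
for n in("scene","top"): cv2.imwrite(f"pics/{n}7.png",env.get_image(n)[:,:,::-1])
crop("pics/scene7.png","pics/s7.png",160,80,340,300,2.5)
crop("pics/top7.png","pics/t7.png",155,80,300,220,5)
E
```

```text
(no output)
```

View pics/s7.png

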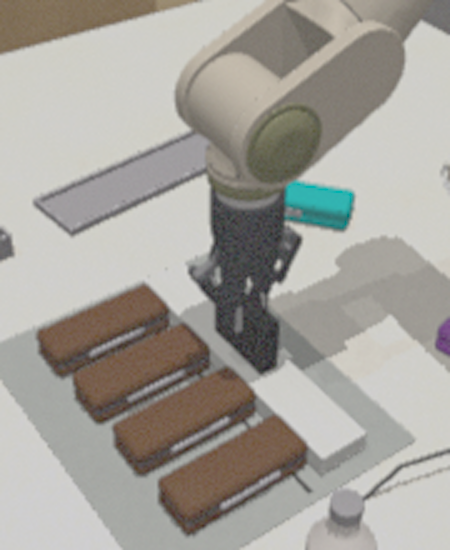

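View pics/t7.png

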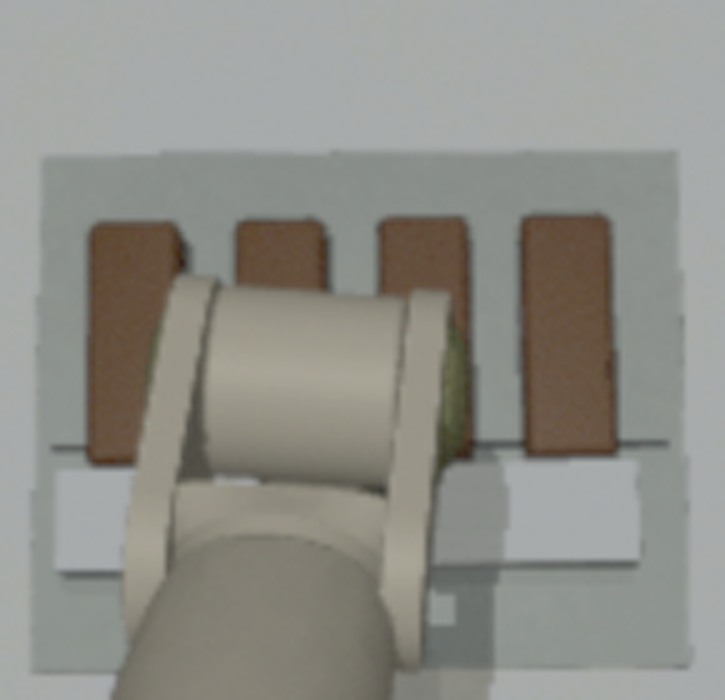

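```bash
python3 - <<'E'
from h import *
g=cv2.imread("pics/top7.png",0)
def rep(nm,pts,z):
    a,s,n=worldfit("top",pts,z);print(nm,"yaw",np.degrees(np.arctan(-a[0])).round(2),"x@.083",np.polyval(a,.083).round(4),s.round(5),n)
rep("barfront",np.vstack([edge_rows(g,a,b,168,180,'up') for a,b in((167,180),(259,281))]),.0335)
rep("barrear",np.vstack([edge_rows(g,a,b,188,200,'dn') for a,b in((169,178),(259,281))]),.0335)
rep("casefar",np.vstack([edge_rows(g,a,b,118,130,'dn') for a,b in((176,188),(204,217),(233,246),(262,274))]),.041)
rep("line",np.vstack([edge_rows(g,a,b,164,172,'dark') for a,b in((166,172),(251,258),(279,287))]),.003)
E
```

```text
barfront yaw 1.88 x@.083 0.5883 0.00042 28
barrear yaw 1.92 x@.083 0.5286 0.0002 31
casefar yaw 1.87 x@.083 0.7364 0.00024 49
line yaw 1.3 x@.083 0.6054 0.0002 18
```

Emit:
servo_tool(rows=[0, 0.001, 0, 0, 0, 0, -0.2, 0, 0.002, 0, 0, 0, 0, -0.2, 0, 0.003, 0.0001, 0, 0, 0, -0.2, 0, 0.003, 0.0001, 0, 0, 0, 0, 0, 0.003, 0.0001, 0, 0, 0, 0, 0, 0.002, 0, 0, 0, 0, 0, 0, 0.001, 0, 0, 0, 0, 0, 0, 0, 0, 0, 0, 0, 0, 0, 0, 0, 0, 0, 0, 0])

```text
time_s: 13.03
position: [0.5715, 0.0866, 0.05]
tool_rot: [[0.013, 0.001, 1.0], [-1.0, 0.0, 0.013], [0.0, -1.0, 0.001]]
ft_force: [-1.0, 0.4, -4.8]
grip_width: 0.023
```

```bash
python3 - <<'E'
from h import *
print(env.observe()["position"].round(4))
for n in("scene","top"): cv2.imwrite(f"pics/{n}8.png",env.get_image(n)[:,:,::-1])
crop("pics/top8.png","pics/t8.png",155,80,300,220,5)
g=cv2.imread("pics/top8.png",0)
def rep(nm,pts,z):
    a,s,n=worldfit("top",pts,z);print(nm,"yaw",np.degrees(np.arctan(-a[0])).round(2),"x@.083",np.polyval(a,.083).round(4),s.round(5),n)
rep("barfront",np.vstack([edge_rows(g,a,b,163,177,'up') for a,b in((167,180),(259,281))]),.0335)
rep("barrear",np.vstack([edge_rows(g,a,b,183,197,'dn') for a,b in((169,178),(259,281))]),.0335)
rep("casefar",np.vstack([edge_rows(g,a,b,114,128,'dn') for a,b in((176,188),(204,217),(233,246),(262,274))]),.041)
rep("line",np.vstack([edge_rows(g,a,b,164,171,'dark') for a,b in((166,172),(251,258),(279,287))]),.003)
E
```

```text
[0.5715 0.0866 0.05  ]
barfront yaw 1.35 x@.083 0.602 0.00029 28
barrear yaw 1.19 x@.083 0.543 0.0001 27
casefar yaw 1.37 x@.083 0.7512 0.00032 45
line yaw -0.14 x@.083 0.6149 0.00324 20
```

View pics/t8.png

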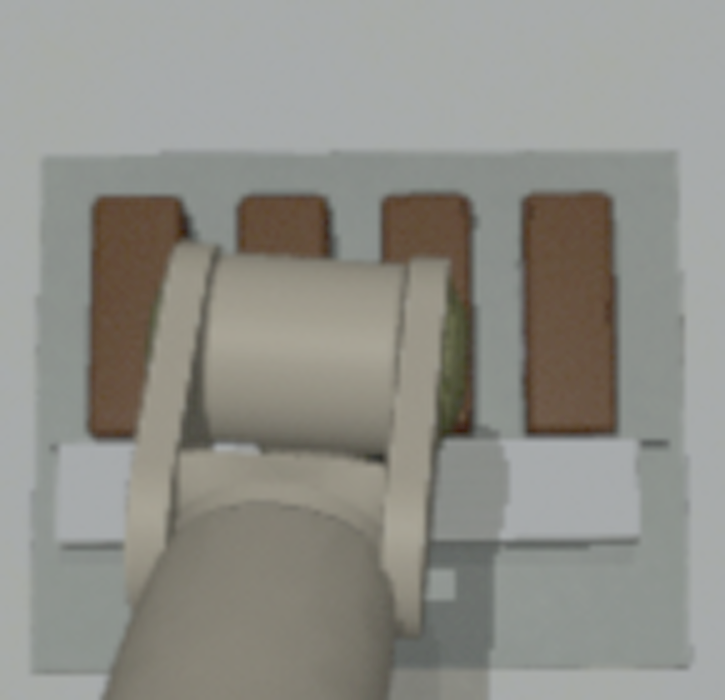

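Emit:
servo_tool(rows=[0, 0.001, 0, 0, 0, 0, 0, 0, 0.001, 0, 0, 0, 0, 0, 0, 0.001, 0, 0, 0, 0, 0, 0, 0, 0, 0, 0, 0, 0, 0, 0, 0, 0, 0, 0, 0, 0, -0.004, 0, 0, 0, 0, 0, 0, -0.01, 0, 0, 0, 0, 0, 0, -0.02, 0, 0, 0, 0, 0, 0, -0.03, 0, 0, 0, 0, 0, 0, -0.03, 0, 0, 0, 0, 0])

```text
time_s: 13.97
position: [0.4797, 0.0865, 0.0501]
tool_rot: [[0.013, 0.002, 1.0], [-1.0, -0.0, 0.013], [0.0, -1.0, 0.002]]
ft_force: [0.1, -0.4, -3.9]
grip_width: 0.0227
```

Emit:
servo_tool(rows=[0, -0.02, 0, 0.01, 0, 0, 0, 0, -0.01, 0, 0.02, 0, 0, 0, 0, 0, 0, 0, 0, 0, 0])

```text
time_s: 14.22
position: [0.4498, 0.0868, 0.0826]
tool_rot: [[0.014, 0.005, 1.0], [-1.0, -0.0, 0.014], [0.0, -1.0, 0.005]]
ft_force: [1.5, 0.1, -3.7]
grip_width: 0.0226
```

```bash
python3 - <<'E'
from h import *
print(env.observe()["position"].round(4))
for n in("scene","top"): cv2.imwrite(f"pics/{n}9.png",env.get_image(n)[:,:,::-1])
crop("pics/top9.png","pics/t9.png",155,80,300,220,5)
crop("pics/scene9.png","pics/s9.png",150,150,330,310,4)
E
```

```text
[0.4498 0.0868 0.0826]
```

View pics/t9.png

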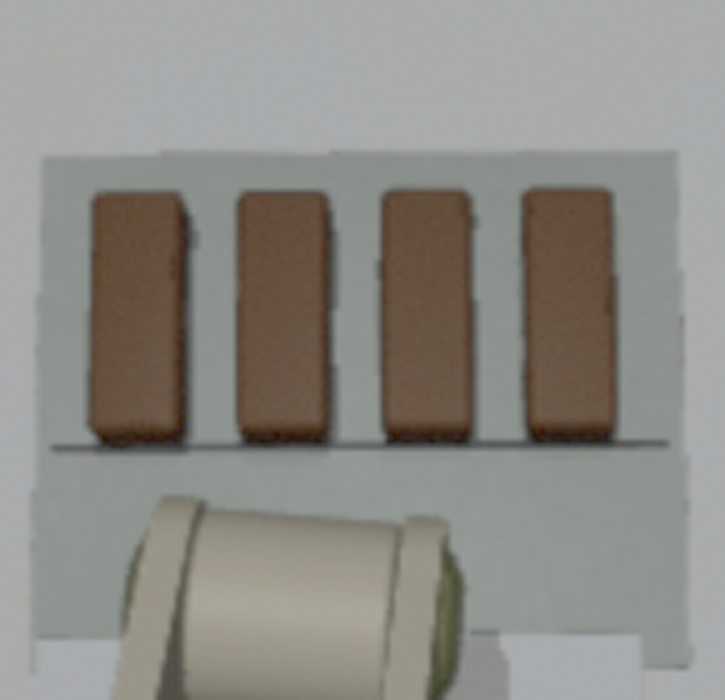

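View pics/s9.png

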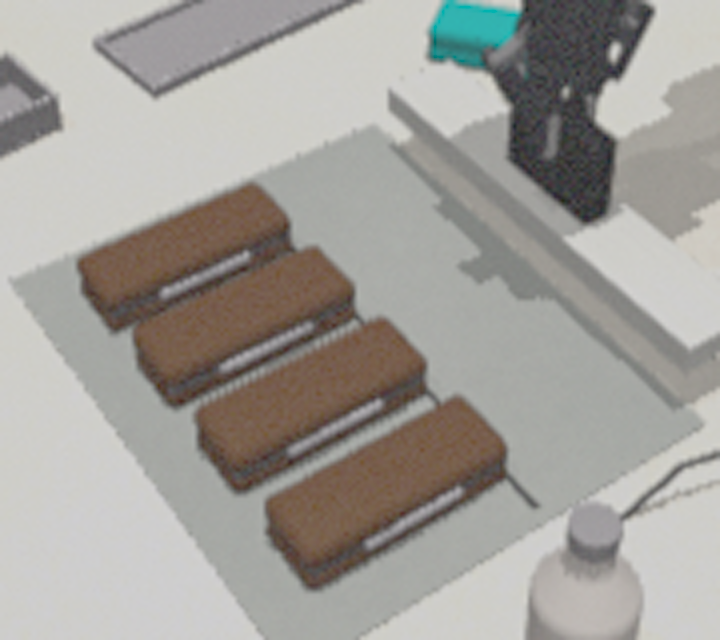

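```bash
python3 - <<'E'
from h import *
im=cv2.imread("pics/top9.png");g=cv2.cvtColor(im,cv2.COLOR_BGR2GRAY)
def rep(nm,pts,z):
    a,s,n=worldfit("top",pts,z);print(nm,"yaw",np.degrees(np.arctan(-a[0])).round(2),"x@.083",np.polyval(a,.083).round(4),s.round(5),n)
cols=((176,188),(204,217),(233,246),(262,274))
rep("far",np.vstack([edge_rows(g,a,b,112,126,'dn') for a,b in cols]),.041)
rep("line",np.vstack([edge_rows(g,a,b,164,172,'dark') for a,b in((166,172),(194,201),(223,229),(251,258),(279,287))]),.003)
rep("far0",edge_rows(cv2.imread("pics/top0.png",0),176,188,135,155,'dn'),.041)
m=((im[:,:,2].astype(int)-im[:,:,0])>12).astype('uint8')
for c in cv2.findContours(m,0,1)[0]:
    if cv2.contourArea(c)<300: continue
    W=np.array([ray("top",q[0],.035)[:2] for q in c],np.float32)*1000
    print(cv2.minAreaRect(W))
E
```

```text
far yaw 1.44 x@.083 0.7538 0.00024 50
line yaw 1.25 x@.083 0.6057 0.00043 34
far0 yaw 1.03 x@.083 0.6701 7e-05 12
((81.42095947265625, -33.249977111816406), (153.4010009765625, 57.89878463745117), 73.83623504638672)
((96.22657775878906, 202.89413452148438), (179.35194396972656, 311.427490234375), 0.5667443871498108)
((101.81135559082031, 518.0205078125), (333.650146484375, 202.52955627441406), 87.17539978027344)
((374.85101318359375, 139.6652069091797), (188.431884765625, 385.28125), 80.7053451538086)
((683.3601684570312, -40.66792297363281), (144.3324432373047, 50.46675491333008), 0.5113494992256165)
((680.630126953125, 45.28583526611328), (147.0394744873047, 50.47320556640625), 0.783301830291748)
((679.5400390625, 127.80309295654297), (147.50238037109375, 50.47364044189453), 1.8019073009490967)
((677.9659423828125, 215.08023071289062), (147.226806640625, 53.24555587768555), 2.0731725692749023)
```

Emit:
servo_tool(rows=[0, 0, 0, -0.02, 0, 0, 0, 0, 0, 0, -0.0125, 0, 0, -0.1, 0, 0.03, 0, 0, 0, 0, 0, 0, 0.03, 0, 0, 0, 0, 0, 0, 0.03, 0, 0, 0, 0, 0, 0, 0.02, 0, 0, 0, 0, 0, 0, 0.008, 0, 0, 0, 0, 0, 0, 0.004, 0, 0, 0, 0, 0, 0, 0.001, 0, 0, 0, 0, 0, 0, 0.001, 0, 0, 0, 0, 0])

```text
time_s: 15.15
position: [0.5733, 0.0867, 0.0469]
tool_rot: [[0.012, -0.002, 1.0], [-1.0, 0.0, 0.012], [-0.0, -1.0, -0.002]]
ft_force: [-0.3, 0.3, -3.9]
grip_width: 0.0227
```

Emit:
servo_tool(rows=[0, 0.001, 0, 0, 0, 0, 0, 0, 0.0005, 0, 0, 0, 0, 0, 0, 0, 0, 0, 0, 0, 0, 0, 0, 0, 0, 0, 0, 0])

```text
time_s: 15.48
position: [0.5752, 0.0867, 0.0476]
tool_rot: [[0.012, -0.0, 1.0], [-1.0, -0.0, 0.012], [0.0, -1.0, -0.0]]
ft_force: [0.1, -0.5, -4.1]
grip_width: 0.0229
```

Emit:
servo_tool(rows=[0, -0.004, 0, 0, 0, 0, 0, 0, -0.011, 0, 0, 0, 0, 0, 0, -0.02, 0, 0, 0, 0, 0, 0, -0.03, 0, 0, 0, 0, 0, 0, -0.03, 0, 0, 0, 0, 0, 0, -0.02, 0, 0.01, 0, 0, 0, 0, -0.01, 0, 0.025, 0, 0, 0, 0, 0, 0, 0.03, 0, 0, 0, 0, 0, 0, 0.03, 0, 0, 0, 0, 0, 0, 0.017, 0, 0, 0])

```text
time_s: 16.32
position: [0.4511, 0.0867, 0.1628]
tool_rot: [[0.012, 0.005, 1.0], [-1.0, -0.0, 0.012], [0.0, -1.0, 0.005]]
ft_force: [0.3, -0.3, -3.5]
grip_width: 0.0229
```

```bash
python3 - <<'E'
from h import *
print(env.observe()["position"].round(4))
cv2.imwrite("pics/top10.png",env.get_image("top")[:,:,::-1])
crop("pics/top10.png","pics/t10.png",155,80,300,220,5)
im=cv2.imread("pics/top10.png");g=cv2.cvtColor(im,cv2.COLOR_BGR2GRAY)
def rep(nm,pts,z):
    a,s,n=worldfit("top",pts,z);print(nm,"yaw",np.degrees(np.arctan(-a[0])).round(2),"x@.083",np.polyval(a,.083).round(4),s.round(5),n)
rep("far",np.vstack([edge_rows(g,a,b,112,126,'dn') for a,b in((176,188),(204,217),(233,246),(262,274))]),.041)
E
```

```text
[0.4511 0.0867 0.1628]
far yaw 1.39 x@.083 0.7538 0.0003 50
```

View pics/t10.png

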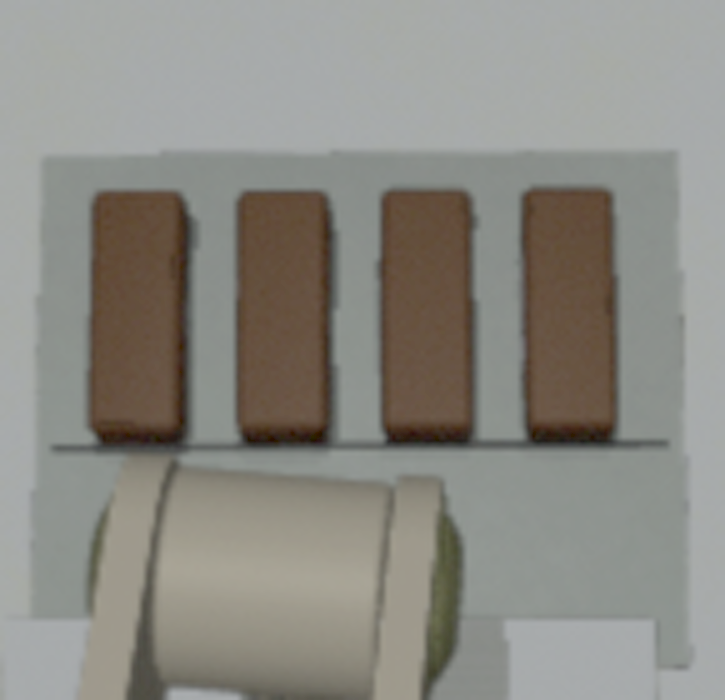

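Emit:
servo_tool(rows=[0, -0.0015, -0.029, 0, 0, 0, -6.02, 0, -0.0015, -0.029, 0, 0, 0, -6.02, 0, -0.0015, -0.029, 0, 0, 0, -6.02, 0, -0.0015, -0.029, 0, 0, 0, -6.02, 0, -0.0015, -0.029, 0, 0, 0, -6.02, 0, -0.0015, -0.029, 0, 0, 0, -6.02, 0, -0.0015, -0.029, 0, 0, 0, -6.02, 0, -0.0015, -0.029, 0, 0, 0, -6.02, 0, -0.0015, -0.029, 0, 0, 0, -6.02, 0, -0.0015, -0.029, 0, 0, 0, -6.02])

```text
time_s: 17.2
position: [0.4349, -0.2045, 0.1587]
tool_rot: [[-0.865, -0.001, 0.502], [-0.502, 0.001, -0.865], [0.0, -1.0, -0.001]]
ft_force: [0.9, 0.8, -3.2]
grip_width: 0.0225
```

Emit:
servo_tool(rows=[0, -0.0015, -0.029, 0, 0, 0, -6.02, 0, -0.0015, -0.029, 0, 0, 0, -6.02, 0, -0.0015, -0.029, 0, 0, 0, -6.02, 0, -0.0005, -0.028, 0, 0, 0, -6.02, 0, 0, 0, -0.02, 0, 0, 0, 0, 0, 0, -0.02, 0, 0, 0, 0, 0, 0, 0, 0, 0, 0, 0, 0, 0, 0, 0, 0, 0])

```text
time_s: 17.87
position: [0.4301, -0.3177, 0.1186]
tool_rot: [[-0.994, -0.002, 0.111], [-0.111, 0.002, -0.994], [0.002, -1.0, -0.002]]
ft_force: [0.1, 0.0, -3.8]
grip_width: 0.023
```

```bash
python3 - <<'E'
from h import *
print(env.observe()["position"].round(4))
for n in("scene","top"): cv2.imwrite(f"pics/{n}11.png",env.get_image(n)[:,:,::-1])
crop("pics/scene11.png","pics/s11.png",150,60,310,190,4.5)
crop("pics/top11.png","pics/t11.png",325,145,410,305,3.7)
E
```

```text
[ 0.4301 -0.3177  0.1186]
```

View pics/s11.png

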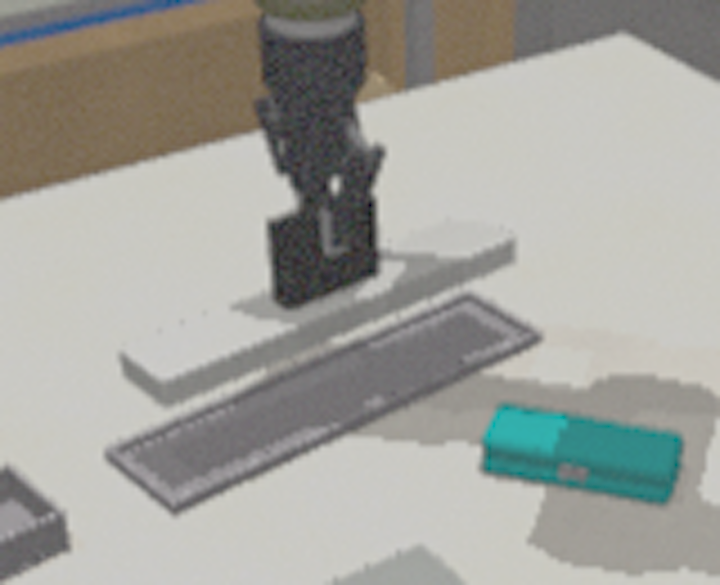

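View pics/t11.png

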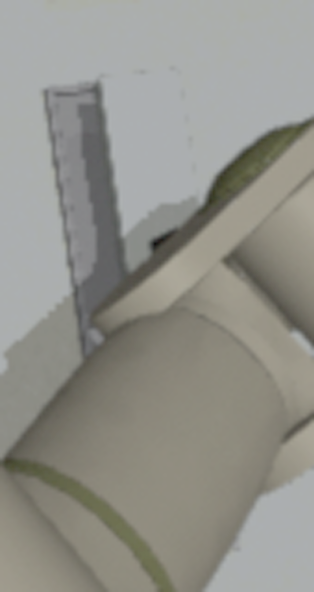

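Emit:
servo_tool(rows=[0, 0, 0, -0.015, 0, 0, 0, 0, 0, 0, -0.015, 0, 0, 0, 0, 0, 0, -0.015, 0, 0, 0, 0, 0, 0, -0.01, 0, 0, 0, 0, 0, 0, -0.007, 0, 0, 0, 0, 0, 0, -0.004, 0, 0, 0, 0, 0, 0, -0.002, 0, 0, 0, 0, 0, 0, 0, 0, 0, 0, 0, 0, 0, 0, 0, 0, 0, 0, 0, 0, 0, 0, 0, 0])

```text
time_s: 18.8
position: [0.4309, -0.3186, 0.0521]
tool_rot: [[-0.994, 0.001, 0.111], [-0.111, -0.001, -0.994], [-0.001, -1.0, 0.001]]
ft_force: [-0.4, -0.3, -3.6]
grip_width: 0.0226
```

```bash
python3 - <<'E'
from h import *
o=env.observe();print(o["position"].round(4),o["ft_force"].round(1))
for n in("scene",): cv2.imwrite(f"pics/{n}12.png",env.get_image(n)[:,:,::-1])
crop("pics/scene12.png","pics/s12.png",150,80,310,190,4.5)
E
```

```text
[ 0.4309 -0.3186  0.0521] [-0.4 -0.3 -3.6]
```

View pics/s12.png

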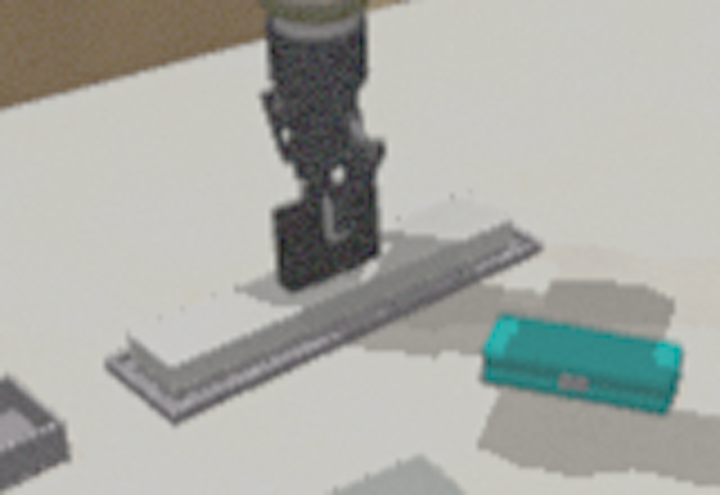

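Inside the tray walls; lower the last ~6 mm.

Emit:
servo_tool(rows=[0, 0, 0, -0.002, 0, 0, 0, 0, 0, 0, -0.002, 0, 0, 0, 0, 0, 0, -0.001, 0, 0, 0, 0, 0, 0, -0.0005, 0, 0, 0, 0, 0, 0, 0, 0, 0, 0, 0, 0, 0, 0, 0, 0, 0])

```text
time_s: 19.35
position: [0.4307, -0.3184, 0.046]
tool_rot: [[-0.994, -0.0, 0.111], [-0.111, 0.0, -0.994], [0.0, -1.0, -0.0]]
ft_force: [-0.5, -0.3, -4.1]
grip_width: 0.0226
```

Emit:
servo_tool(rows=[0, 0, 0, -0.0005, 0, 0, 0, 0, 0, 0, -0.0005, 0, 0, 0, 0, 0, 0, 0, 0, 0, 0])

```text
time_s: 19.6
position: [0.4308, -0.3185, 0.0452]
tool_rot: [[-0.994, 0.0, 0.111], [-0.111, -0.0, -0.994], [-0.0, -1.0, 0.001]]
ft_force: [0.5, 0.8, -1.0]
grip_width: 0.023
```

Touching down (weight taken). Release and lift.

Emit:
servo_tool(rows=[0, 0, 0, -0.0004, 0, 0, 0, 0.3, 0, 0, 0, 0, 0, 0, 0.6, 0, 0, 0, 0, 0, 0, 1, 0, 0, 0, 0, 0, 0, 1, 0, 0, 0, 0, 0, 0, 1, 0, 0, 0, 0, 0, 0, 1, 0, 0, 0, 0, 0, 0, 1, 0, 0, 0.01, 0, 0, 0, 1, 0, 0, 0.02, 0, 0, 0, 1, 0, 0, 0.03, 0, 0, 0])

```text
time_s: 20.43
position: [0.4298, -0.3175, 0.1042]
tool_rot: [[-0.994, -0.003, 0.111], [-0.111, 0.003, -0.994], [0.002, -1.0, -0.004]]
ft_force: [0.7, 0.1, -0.1]
grip_width: 0.0852
```

Emit:
servo_tool(rows=[1, 0, 0, 0.03, 0, 0, 0, 1, 0, 0, 0.03, 0, 0, 0, 1, 0, 0, 0.03, 0, 0, 0, 1, -0.02, 0.03, 0, 0, 0, 0, 1, -0.02, 0.035, 0, 0, 0, 0, 1, -0.02, 0.035, 0, 0, 0, 0, 1, -0.01, 0.035, 0, 0, 0, 0, 1, -0.01, 0.035, 0, 0, 0, 0, 1, 0, 0.035, 0, 0, 0, 0, 1, 0, 0.035, 0, 0, 0, 0])

```text
time_s: 21.27
position: [0.3498, -0.0769, 0.1955]
tool_rot: [[-0.994, 0.001, 0.11], [-0.11, -0.001, -0.994], [-0.001, -1.0, 0.001]]
ft_force: [0.6, -0.4, 0.3]
grip_width: 0.0855
```

```bash
python3 - <<'E'
from h import *
print(env.observe()["position"].round(4),env.observe()["time_s"])
for n in("scene","top"): cv2.imwrite(f"pics/{n}13.png",env.get_image(n)[:,:,::-1])
crop("pics/scene13.png","pics/s13.png",110,90,410,340,2.5)
crop("pics/top13.png","pics/t13.png",60,70,420,330,2.2)
E
```

```text
[ 0.3498 -0.0769  0.1955] 21.2667
```

View pics/s13.png

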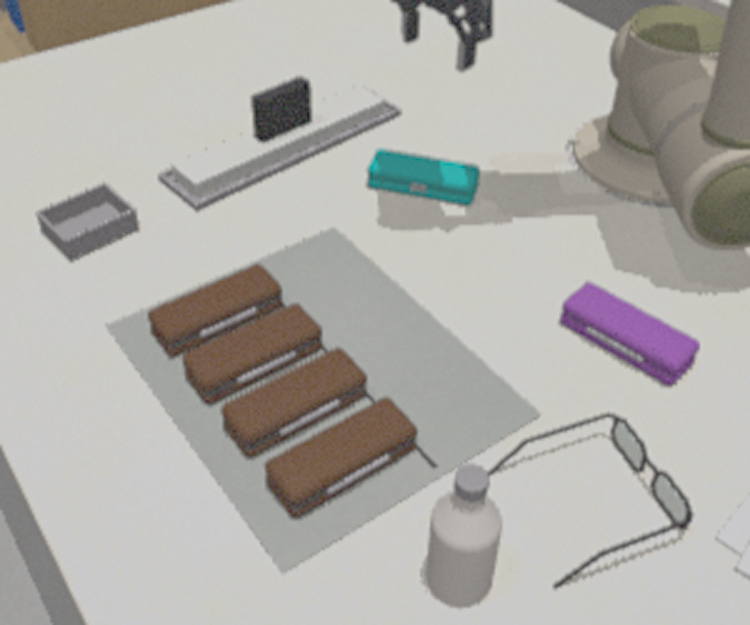

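View pics/t13.png

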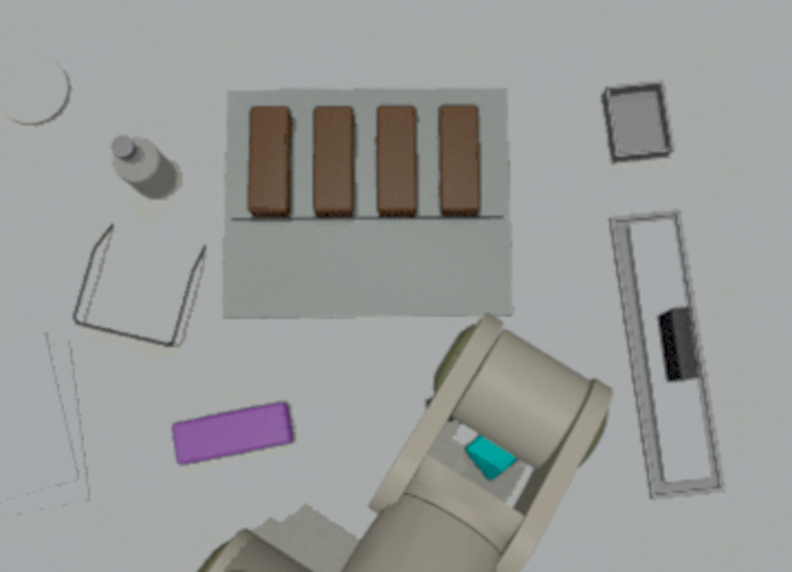

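```bash
python3 - <<'E'
from h import *
crop("pics/top13.png","pics/t13b.png",165,155,295,178,6)
crop("pics/scene13.png","pics/s13b.png",205,190,290,290,6)
g=cv2.imread("pics/top13.png",0)
for u in (169,182,198,210,226,240,254,268,283): print(u,g[158:173,u])
for y in(-.045,.04,.125,.21):
    x=.6057-.022*(y-.083); print(y,[proj("top",(x,y,z)).round(1).tolist() for z in(.003,.022,.041)])
E
```

```text
169 [81 81 81 82 81 81 82 82 82 83 76 37 55 81 82]
182 [31 30 31 31 30 30 27 17 11  5  8 18 40 72 77]
198 [81 81 81 81 82 81 80 80 81 79 64 37 65 79 81]
210 [32 31 31 32 31 31 26 16  8  8  7 23 61 75 77]
226 [83 84 83 84 83 83 82 83 83 79 53 41 80 85 85]
240 [33 32 33 32 32 33 24 15  7  2 11 34 73 78 83]
254 [80 80 80 80 80 81 81 80 80 74 37 39 77 80 82]
268 [32 31 32 32 32 33 23 14  6  5 10 35 70 74 79]
283 [78 78 78 78 78 78 77 79 79 73 36 53 77 79 79]
-0.045 [[269.3, 168.4], [269.6, 167.0], [270.0, 165.5]]
0.04 [[241.0, 168.6], [240.9, 167.2], [240.8, 165.7]]
0.125 [[212.7, 168.9], [212.2, 167.4], [211.6, 165.9]]
0.21 [[184.4, 169.1], [183.4, 167.7], [182.4, 166.2]]
```

View pics/t13b.png

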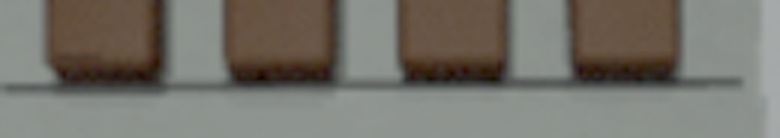

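View pics/s13b.png

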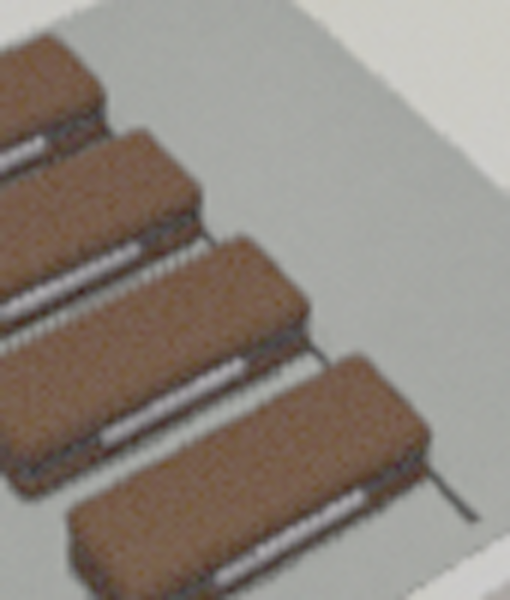

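```bash
python3 - <<'E'
from rig import env
print(env.observe()["qvel"].round(2)); print(env.close_job())
E
```

```text
[-4.77  2.27 -2.77 -1.19 -0.92 -4.96]
the job is handed in; nothing more can be done
None
```

The job is done and handed in after about 21 s. I took the straightedge by its grip and tipped the standing case over away from the robot, so it lies flat in the row. I then pushed the whole row up to the line and put the straightedge back in its rest.

- **Row position:** In the last pictures all four near ends lie along the line, within about 1–2 mm. The measurements disagree slightly: the far ends put the row 1–2 mm short, while the picture at the near ends shows them reaching the line.
- **Squareness:** The row is at 1.4° and the line at 1.25°, so they agree to about 0.2°. Partway through, the bar was 0.6° off the line, so I turned it back. A rougher check of each case alone, made before the last nudge, gave 0.5° to 2.1°, which is within that method's error.
- **Last nudge:** I made a final push of about 1 mm, and it did not visibly move the cases.
- **Straightedge:** It lies flat inside the tray's walls, and its weight was off the arm before I let go.
- **Other things:** The bottle, spectacles, lens tray and the purple and turquoise cases appear to be where they started, judged by eye. The gripper never touched a case, and the wrist force stayed around 5 N.
- **At hand-in:** The arm was clear of everything but still settling slowly from its last move, with joints at up to 5 degrees/s.

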